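# Put the washed tile and basket up to dry

## Task

Put the washed-up things in the fume hood up to dry: stand the white ceramic tile upright on its edge, fully down in the slot of the grey rack, and hang the steel basket by the middle of its handle on the hook of the stand, so that it hangs freely and still. Drop neither of them, and leave the bottles, beaker, cork ring and jar where they stand.

Things in the scene. Friction and masses are not known exactly. Their poses are not given: they have to be found in the camera images.
- tile: Square white ceramic tile, 120 x 120 x 9 mm, about 0.28 kg. Origin: centre of its underside; x, y along its edges, z normal to its faces. It starts leaning on the easel, 35 degrees from vertical, top edge towards the robot, x pointing down the slope, z up and away from the robot. Its top 35 mm overhang the easel's rails, so a tool tilted along the tile can pinch the middle of the top edge.
- tile_center (a point): Centre of the tile's volume (4.5 mm from either face, 60 mm from every edge); axes as the tile's.
- easel: Fixed steel draining easel, base 130 mm (x) by 125 mm (y). Two sloping rails 14 mm wide, 96 mm apart, open between, rising towards its -x side; a toe bar below the tile's lower edge stands 6 mm proud of the tile's face. Tile origin at the start: 10 mm behind (-x) and 75 mm above the easel's. Origin: on the table, z up, base plate centred 10 mm behind it.
- rack: Fixed grey plastic rack, 90 mm (x) by 145 mm (y), 43 mm tall, with one slot along its y axis between two upright rails: slot 14 mm wide (x), 133 mm long (y) between end stops, floor 10 mm and rail tops 43 mm above the table. Origin: centre of its underside, z up.
- slot (a point): Centre of the floor of the rack's slot (10 mm above the table); axes as the rack's: y along the slot, x across it, z up.
- basket: Open steel tray basket, 85 mm (x) by 120 mm (y), walls 45 mm tall, about 0.28 kg, with a rigid arched handle of 10 mm round rod in its y-z plane: uprights at y = -60 and +60 mm, straight level top bar along y, centreline 125 mm above the origin, free over 110 mm. Origin: centre of its underside, z up. It starts on the table.
- bail (a point): Middle of the top bar of the basket's handle, on the bar's centreline; the bar runs along this frame's y.
- hook_stand: Fixed stand: base plate 100 x 150 x 12 mm, upright 14 mm rod 290 mm tall, and a hook of 8 mm rod pointing along the stand's -x, to the robot. Hook centreline (x, z in mm): (0, 280), (-55, 280), down to the seat (-78, 268) to (-92, 268), up to (-104, 280) and the tip (-112, 298); top of the tip 302. Origin: on the table at the rod's foot, z up.
- hook_seat (a point): Lowest part of the hook, on its centreline, 268 mm above the table and 85 mm from the rod; axes as the stand's (x along the hook, back to the rod; y across it). A bar hanging here has its centreline 9 mm above this point.
- amber_bottle: Amber glass reagent bottle with red cap, 86 mm diameter, 175 mm tall. Loose bystander, origin at the centre of its underside.
- wash_bottle: White plastic wash bottle with blue cap and bent spout, 64 mm diameter, 188 mm tall. Loose bystander, origin at the centre of its underside.
- beaker: Empty clear glass beaker, 80 mm diameter, 100 mm tall. Loose bystander, origin at the centre of its underside.
- cork_ring: Flat cork ring, 100 mm outside diameter, 30 mm tall. Loose bystander, origin at the centre of its underside.
- vial: Small amber jar with black cap, 44 mm diameter, 55 mm tall. Loose bystander, origin at the centre of its underside.
Things that resemble listed ones, but are neither listed nor needed, are in the scene too. Leave any turquoise look-alike of the basket alone. Leave any turquoise look-alike of the rack alone.

How it is judged:
At the end, for the whole second after the job is handed in: Tile on its edge on the slot floor (centre 54-66 mm above it, within 12 mm of the slot centre, faces within 12 deg of vertical), still. Basket hangs still on the hook: bar middle within 20 mm of the seat along the hook, 30 mm across, 0-30 mm above; tilt under 0.4 rad, underside above 80 mm (x of tile_center in the frame of slot between -0.012 and 0.012 m and y of tile_center in the frame of slot between -0.012 and 0.012 m and z of tile_center in the frame of slot between 0.054 and 0.066 m and angle between tile's own z axis and vertical between 1.36 and 1.78 rad and linear speed of tile below 0.02 m/s and x of bail in the frame of hook_seat between -0.02 and 0.02 m and y of bail in the frame of hook_seat between -0.03 and 0.03 m and z of bail in the frame of hook_seat between 0 and 0.03 m and contact force between basket and hook_stand above 1 N and angle between basket's own z axis and vertical below 0.4 rad and linear speed of basket below 0.05 m/s and height (world z) of basket above 0.08 m); the robot touches nothing.
It fails at once if the tile is dropped (moves faster than 0.6 m/s out of the fingers) (contact force between the fingers and tile below 0.1 N and linear speed of tile above 0.6 m/s).
It fails at once if the basket is dropped (moves faster than 0.6 m/s out of the fingers) (contact force between the fingers and basket below 0.1 N and linear speed of basket above 0.6 m/s).
It fails at once if a bottle, the beaker, the cork ring or the jar is moved more than 30 mm (distance of any of amber_bottle, wash_bottle, beaker, cork_ring, vial from where it was at the start of the episode above 0.03 m).
It also fails if it takes over 64 s, if anything falls off the work surface, if the arm or the gripper's body presses on something with over 40 N, if the wrist force passes 120 N, or if a joint passes its speed limit or range.

## Robot

A 7-joint arm with a two-finger parallel gripper is mounted at the origin on the work surface. World frame = base frame: x ahead of the robot, y to its left, z up, the work surface at z = 0. Lengths are in m, angles in rad, forces in N, time in s.
With the tool pointing down it reaches from about 0.425 to 0.95 m from the base axis. Payload 4.7 kg.
Tool frame: the origin (TCP) lies between the finger pads; the fingertips stand 25 mm ahead of it and the grasp point (between the pads) lies 6 mm ahead of it; z points along the fingers, y is the line along which they close (so a half turn about z gives the same grasp; the last joint's range is limited). The gripper opens to 85 mm and grips with 20 to 120 N. Pads are 22 mm wide; open, the fingers measure 114 mm over their backs; the gripper's body (76 mm by 85 mm) begins 54 mm behind the grasp point. The pads swing forward as they close: fully open they stand 13 mm farther back than shut.
Start: joints at [-1.244, 0.469, -0.049, 1.532, 0.024, 1.141, -0.082], TCP at [0.235, 0.633, 0.218] pointing down, gripper open.
Joint ranges: [-2.59, 2.59], [-0.33, 1.99], [-1.39, 1.29], [0.1, 2.45], [-1.04, 4.18], [0.21, 1.99], [-2.66, 2.66]. Speed limits (rad/s): [2.57, 2.57, 3.14, 3.14, 3.14, 3.14, 3.14].

## Interface

Orientations are given as a 3x3 rotation matrix whose columns are the frame's x, y, z axes.
In Python, from rig import * gives the robot as it stands. Calls block until the motion is done:
- movep(position, orientation): joint-space move of the TCP to a pose.
- move_l(position, attitude=None, feed=0.15, until_force=None): straight line of the TCP; attitude=None keeps the orientation; feed is the mean speed in m/s. With until_force (N) it stops when the force on the tool has changed by that much, and returns True; else False.
- move_joints(angles): joint-space move.
- command_gripper(opening, newtons=None): finger opening in m; newtons is the grip in N (None keeps the last); returns when the fingers have stopped.
- sleep(seconds).
- inverse_kinematics(position, orientation): joint angles nearest the present ones, or None.
- sense(): the state.
- camera(name): name is "scene" or "top" or "wrist"; returns (picture, depth): 420x560x3 uint8, red, green, blue; 420x560 float32, m along the optical axis (not along the pixel's ray), 0 where there is no reading.
- camera_params(name): a dict with "K" (3x3 intrinsics, pixels), "dist" ([k1, k2, p1, p2, k3] as OpenCV has them; the pictures are not rectified), "position" and "rotation" of the camera in the world; the wrist camera has in their place "tool_from_camera" (4x4, takes a point from camera to tool coordinates, whose origin is the TCP and whose axes are the flange's). Camera axes: x right, y down, z forward; pixel columns grow to the right and rows downward; lengths in m; the calibration is good to about 2 mm. A picture is of the moment at which its call begins: read the wrist's pose just before it. camera_params takes no time and is no camera call.
A pose or a line that the arm cannot do raises Unreachable and nothing moves.
- finish_job(): hands the job in; it is judged then, once.
The state is a dict: "time_s": time; "joint_pos": joint angles; "qd": joint speeds; "joint_efforts": joint torques, N m; "position": TCP position; "tcp_rot": TCP orientation; "wrist_force": force on the tool from outside, world axes, zero at the start; "ft_torque": the same for the moment, N m; "finger_gap": finger opening in m; "gripper_force": force on a finger pad.
Only numpy, scipy, OpenCV 4.12 (cv2) and the standard library are available. Lean on these libraries where they do the work, as an engineer would, in place of code of your own. Each camera call takes 0.05 s, during which the arm holds its last target. There are 200 camera calls.

## Working session

There is one attempt and no reset: what is moved stays moved. The work goes in short steps, each a Python script; the robot and the scene stay as the last script left them, time stands still between calls to the robot, and variables do not carry over. Pictures are saved under pics/ and viewed, at most 10 in all, crops included, and the job is handed in when it is done.

```bash
mkdir -p pics; ls; python3 - <<'E'
from rig import *
import cv2,numpy as np
for n in ("scene","top"):
    p,d=camera(n); c=camera_params(n)
    cv2.imwrite(f"pics/{n}0.png",p[...,::-1]); np.savez(f"{n}0.npz",p=p,d=d,**{k:np.array(v) for k,v in c.items()})
    print(n,c,(d>0).mean())
print(sense()['time_s'])
E
```

```text
pics
scene {'K': array([[461.65526135,   0.        , 283.43646399],
       [  0.        , 461.65526135, 210.78018387],
       [  0.        ,   0.        ,   1.        ]]), 'dist': array([-0.08781682,  0.        ,  0.        ,  0.        ,  0.        ]), 'position': array([ 1.13217363, -0.0533646 ,  1.10536993]), 'rotation': array([[ 0.03298429,  0.82870134, -0.55871828],
       [ 0.99940157, -0.02152009,  0.02708131],
       [ 0.01041865, -0.55927718, -0.82891524]])} 0.9960246598639456
top {'K': array([[445.05325849,   0.        , 291.43631837],
       [  0.        , 445.05325849, 216.90508413],
       [  0.        ,   0.        ,   1.        ]]), 'dist': array([-0.003899,  0.      ,  0.      ,  0.      ,  0.      ]), 'position': array([ 4.54015345e-01, -7.06623830e-04,  1.52839836e+00]), 'rotation': array([[ 0.0239353 , -0.99794333,  0.05946606],
       [-0.9996879 , -0.02431804, -0.00572085],
       [ 0.00715518, -0.05931057, -0.99821393]])} 0.9962627551020408
0.1
```

View pics/scene0.png

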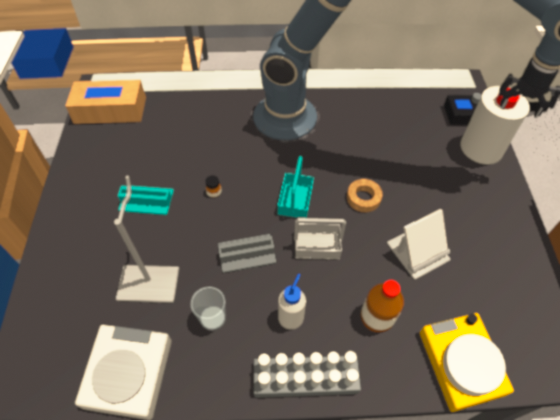

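View pics/top0.png

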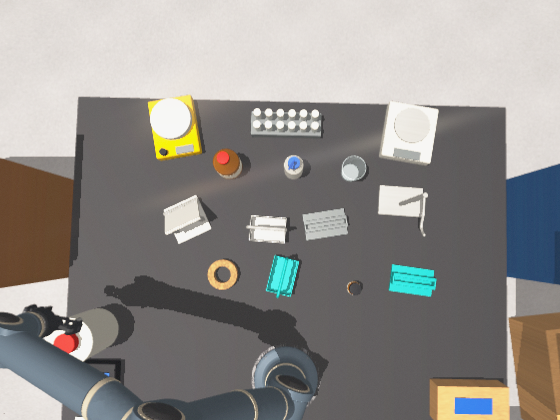

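The scene view shows the white tile on its easel at (425,240), the steel basket at (319,240), the grey rack at (247,252) and the hook stand at (140,250) with the hook tip near (128,182). There are two candidate racks. The grey one (scene 247,252 / top 326,223) fits, and the turquoise one (scene 146,199 / top 412,280) is the look-alike. There are also two candidate baskets. The steel one (scene 319,240 / top 268,229) fits, and the turquoise one (scene 296,193 / top 283,275) is the look-alike.

```bash
cat > h.py <<'E'
import numpy as np,cv2
def cloud(d,K,dist,pos,R):
    h,w=d.shape; v,u=np.mgrid[:h,:w]
    n=cv2.undistortPoints(np.stack([u,v],-1).reshape(-1,1,2).astype(float),np.array(K),np.array(dist)).reshape(h,w,2)
    c=np.dstack([n*d[...,None],d]); P=c@np.array(R).T+np.array(pos); P[d<=0]=np.nan
    return P
def load(n):
    z=np.load(n+'0.npz'); return z['p'],cloud(z['d'],z['K'],z['dist'],z['position'],z['rotation'])
def plane(P):
    c=P.mean(0); n=np.linalg.svd(P-c)[2][2]; return c,n*np.sign(n[2]), np.std((P-c)@n)
E
python3 - <<'E'
from h import *
for n,boxes in (('scene',dict(tile=(385,205,455,280),basket=(285,210,352,265),rack=(212,230,282,275),hook=(112,170,145,235),stand=(112,255,185,305))),
  ('top',dict(tile=(155,190,215,248),basket=(244,208,294,248),rack=(298,203,352,243),hook=(405,180,435,240),stand=(372,180,430,220)))):
    p,P=load(n)
    q=P[150:155,150:400] if n=='scene' else P[190,215:245]
    print(n,'table z',np.nanmedian(q[...,2]))
    for k,(a,b,c,d) in boxes.items():
        Q=P[b:d,a:c].reshape(-1,3); Q=Q[~np.isnan(Q).any(1)]
        hh,e=np.histogram(Q[:,2],np.arange(-.02,.32,.01)); print(k,dict((round(float(e[i]),2),int(hh[i])) for i in range(len(hh)) if hh[i]))
        if k=='tile':
            m=(Q[:,2]>.04)
            cc,nn,s=plane(Q[m]); 
            for _ in range(5):
                m=(np.abs((Q-cc)@nn)<.004)&(Q[:,2]>.03); cc,nn,s=plane(Q[m])
            print(' plane',cc,nn,s,m.sum(),np.degrees(np.arccos(nn[2])))
        if k=='rack':
            m=(Q[:,2]>.03)&(Q[:,2]<.055); r=cv2.minAreaRect(Q[m,:2].astype(np.float32)); print(' rect',r)
        if k=='basket':
            m=Q[:,2]>.1; r=cv2.minAreaRect(Q[m,:2].astype(np.float32)); print(' bar',r,Q[m].mean(0))
            m=(Q[:,2]>.03)&(Q[:,2]<.055); print(' rim',cv2.minAreaRect(Q[m,:2].astype(np.float32)))
        if k=='hook':
            m=Q[:,2]>.25; S=Q[m]; S=S[np.argsort(S[:,0])]; print(S[::max(1,len(S)//14)].round(3).tolist())
        if k=='stand':
            m=(Q[:,2]>.006)&(Q[:,2]<.02); print(' base',cv2.minAreaRect(Q[m,:2].astype(np.float32)))
im=cv2.imread('pics/scene0.png'); cr=im[165:310,105:465]; cv2.imwrite('pics/c1.png',cv2.resize(cr,None,fx=2.2,fy=2.2,interpolation=cv2.INTER_CUBIC))
E
```

```text
scene table z -0.0013451984888861457
tile {-0.01: 1825, 0.0: 1365, 0.01: 65, 0.02: 160, 0.03: 236, 0.04: 170, 0.05: 179, 0.06: 171, 0.07: 186, 0.08: 171, 0.09: 152, 0.1: 170, 0.11: 174, 0.12: 205, 0.13: 5}
 plane [0.53697214 0.34877868 0.08120822] [0.72608773 0.36451006 0.58303433] 0.0016936581354988344 1591 54.33575467371166
basket {-0.01: 1185, 0.0: 1367, 0.01: 207, 0.02: 208, 0.03: 213, 0.04: 186, 0.05: 15, 0.06: 15, 0.07: 12, 0.08: 18, 0.09: 17, 0.1: 17, 0.11: 18, 0.12: 170, 0.13: 24}
 bar ((0.5023425817489624, 0.07143118232488632), (0.12877221405506134, 0.011755893006920815), 86.64401245117188) [0.50355007 0.07036982 0.1246972 ]
 rim ((0.47770699858665466, 0.06931327283382416), (0.1456293761730194, 0.1285388171672821), 1.9432846307754517)
rack {-0.01: 979, 0.0: 980, 0.01: 326, 0.02: 196, 0.03: 275, 0.04: 380}
 rect ((0.5248312950134277, -0.12200582027435303), (0.042106855660676956, 0.14538320899009705), 9.772171974182129)
hook {-0.01: 938, 0.0: 496, 0.01: 100, 0.02: 76, 0.03: 124, 0.04: 121, 0.22: 1, 0.23: 2, 0.24: 15, 0.25: 15, 0.26: 25, 0.27: 80, 0.28: 111, 0.29: 32, 0.3: 3}
[
[... 1851 characters left out ...]
0.374, 0.276], [0.515, -0.372, 0.273], [0.526, -0.375, 0.272], [0.537, -0.377, 0.283], [0.548, -0.374, 0.284], [0.557, -0.377, 0.283], [0.568, -0.379, 0.285], [0.579, -0.378, 0.281], [0.59, -0.379, 0.285], [0.595, -0.377, 0.265], [0.599, -0.373, 0.258], [0.602, -0.373, 0.277], [0.607, -0.384, 0.288]]
stand {-0.01: 420, 0.0: 822, 0.01: 861, 0.02: 19, 0.03: 2, 0.04: 6, 0.06: 5, 0.07: 3, 0.08: 4, 0.09: 3, 0.1: 3, 0.11: 3, 0.12: 6, 0.13: 1, 0.14: 6, 0.15: 4, 0.16: 5, 0.17: 4, 0.18: 2, 0.19: 7, 0.2: 3, 0.21: 6, 0.22: 4, 0.23: 5, 0.24: 6, 0.25: 4, 0.26: 6, 0.27: 18, 0.28: 70, 0.29: 9}
 base ((0.6136212348937988, -0.38315990567207336), (0.13434664905071259, 0.19738470017910004), 1.5384222269058228)
```

View pics/c1.png

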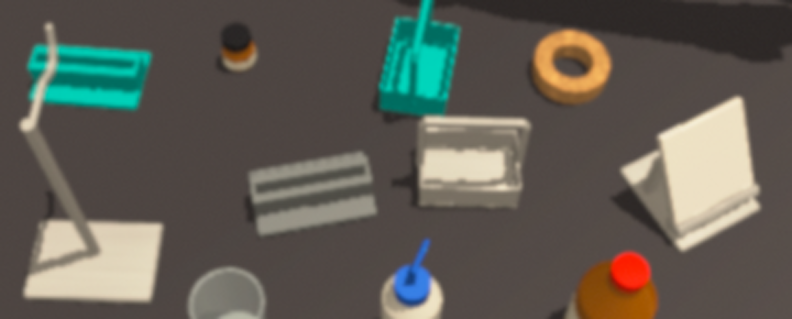

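The crop confirms the choice: the grey slotted rack at crop (312,192) and the bare-steel basket at crop (470,165) are the ones meant, and their turquoise twins at (90,75) and (420,65) stay put. The two cameras agree to about 2 mm. Next I'll compute the tile's in-plane centre and check reach.

```bash
cat >> h.py <<'E'
def Rtool(z,y):
    z=np.array(z,float)/np.linalg.norm(z); y=np.array(y,float); y=y-z*(y@z); y/=np.linalg.norm(y)
    return np.column_stack([np.cross(y,z),y,z])
def down(yaw,s=1): # tool down, closing axis y at given yaw
    return Rtool([0,0,-1],[s*np.cos(yaw),s*np.sin(yaw),0])
E
python3 - <<'E'
from h import *
from rig import *
for n,(a,b,c,d) in (('scene',(385,205,455,280)),('top',(155,190,215,248))):
    p,P=load(n); Q=P[b:d,a:c].reshape(-1,3); Q=Q[~np.isnan(Q).any(1)]
    cc,nn,s=plane(Q[Q[:,2]>.045])
    for _ in range(6):
        m=(np.abs((Q-cc)@nn)<.003)&(Q[:,2]>.04); cc,nn,s=plane(Q[m])
    yaw=np.arctan2(nn[1],nn[0]); e=np.array([np.cos(yaw),np.sin(yaw),0]); ey=np.array([-e[1],e[0],0]); ex=np.cross(ey,nn)
    m=(np.abs((Q-cc)@nn)<.004)&(Q[:,2]>.02)
    uv=np.c_[(Q[m]-cc)@ex,(Q[m]-cc)@ey]; r=cv2.minAreaRect(uv.astype(np.float32))
    print(n,np.degrees(yaw),np.degrees(np.arccos(nn[2])),cc,'rect',r,np.percentile(uv,[.5,99.5],axis=0).round(4).tolist())
    mid=uv.copy(); C=cc+ex*r[0][0]+ey*r[0][1]; print(' face centre',C,'top edge',C-ex*.06)
print(camera_params('wrist')); st=sense(); print(st['position'],st['tcp_rot'])
yaw=np.radians(26.3); e=np.array([np.cos(yaw),np.sin(yaw),0])
a=np.radians(55); ex=np.array([*(np.cos(a)*e[:2]),-np.sin(a)]); nn=np.array([*(np.sin(a)*e[:2]),np.cos(a)])
for s in (1,-1):
    print('tile',s,inverse_kinematics(np.array([.536,.349,.082])-.06*ex-.0045*nn,Rtool(ex,s*nn)))
    print('rack',s,inverse_kinematics([.525,-.123,.125],down(np.radians(10),s)))
    print('bask',s,inverse_kinematics([.502,.1,.13],down(np.radians(-2.8),s)))
    print('hook',s,inverse_kinematics([.516,-.347,.277],down(np.radians(-2.5),s)), inverse_kinematics([.38,-.347,.33],down(np.radians(-2.5),s)))
E
```

```text
scene 26.68935365211741 54.58434199763122 [0.53364415 0.34768692 0.0859909 ] rect ((0.01352953165769577, 0.0010663941502571106), (0.13649311661720276, 0.12486423552036285), 0.5383566617965698) [[-0.0532, -0.0594], [0.0776, 0.0612]]
 face centre [0.54017024 0.35216124 0.07496474] top edge [0.5091046  0.33654408 0.12386291]
top 26.204059843597246 54.92012152925934 [0.53236626 0.34694888 0.08839078] rect ((0.011454522609710693, 0.001501329243183136), (0.12224269658327103, 0.13372232019901276), 89.55089569091797) [[-0.0534, -0.0592], [0.0743, 0.0592]]
 face centre [0.53760987 0.35120282 0.07901695] top edge [0.50667072 0.33597615 0.12811805]
{'K': array([[305.75087203,   0.        , 278.42453016],
       [  0.        , 305.75087203, 216.79639577],
       [  0.        ,   0.        ,   1.        ]]), 'dist': array([0.01159306, 0.        , 0.        , 0.        , 0.        ]), 'tool_from_camera': array([[ 1.40491216e-03, -9.57560633e-01, -2.88228488e-01,
         7.49287324e-02],
       [ 9.99999013e-01,  1.34237101e-03,  4.14633334e-04,
         5.47108552e-06],
       [-1.01269902e-05, -
[... 564 characters left out ...]
59  2.03003269 -0.18755822  0.82751946
 -0.13841519]
hook 1 [-0.18609667  0.4905221   1.04156271  1.63274993 -0.43914762  1.27448364
  0.89186727] [-0.13710528  0.14110962  0.90879358  1.78705676 -0.11643364  1.26936812
  0.7579164 ]
tile -1 [-0.55245575  0.28230534 -0.21514599  2.24437808  1.45945356  0.22124878
  1.47035283]
rack -1 [-0.64958776  0.58407778  1.11628897  1.99460116 -0.64330734  0.97190214
 -2.17585172]
bask -1 [ 0.59697262  0.58697206 -1.17268424  1.96485101  0.63952542  1.02636669
  2.21891323]
hook -1 [-0.22123466  0.52377093  1.11592816  1.63428147 -0.48612618  1.29300518
 -2.20588245] [-0.29594647  0.17802305  1.11766586  1.79193894 -0.16722047  1.27498674
 -2.32064049]
```

```bash
cat >> h.py <<'E'
def wrist():
    from rig import camera,camera_params,sense
    s=sense(); p,d=camera('wrist'); c=camera_params('wrist'); T=np.array(c['tool_from_camera']); R=np.array(s['tcp_rot'])
    return p,cloud(d,c['K'],c['dist'],np.array(s['position'])+R@T[:3,3],R@T[:3,:3])
E
python3 - <<'E'
from h import *
from rig import *
s=sense(); move_l([.235,.633,.36],feed=.3)
movep([.525,-.123,.23],down(np.radians(10)))
print(sense()['time_s'],sense()['position'])
sleep(.2); p,P=wrist(); cv2.imwrite('pics/w1.png',p[...,::-1]); np.savez('w1.npz',p=p,P=P)
Q=P.reshape(-1,3); Q=Q[~np.isnan(Q).any(1)]; Q=Q[(abs(Q[:,0]-.525)<.08)&(abs(Q[:,1]+.123)<.1)]
print(np.median(Q[abs(Q[:,2])<.01,2]))
m=(Q[:,2]>.037)&(Q[:,2]<.05); print(m.sum(),np.median(Q[m,2]),cv2.minAreaRect(Q[m,:2].astype(np.float32)))
yaw=np.radians(10); e=np.array([np.cos(yaw),np.sin(yaw)]); f=np.array([-e[1],e[0]])
u=(Q[m,:2]-[.525,-.123])@e; v=(Q[m,:2]-[.525,-.123])@f
print(np.histogram(u,np.arange(-.03,.0301,.002)))
for lo in np.arange(-.06,.06,.02):
    k=(v>=lo)&(v<lo+.02); a=u[k]; print(round(lo,2),[np.percentile(x,[2,50,98]).round(4).tolist() for x in (a[a<0],a[a>0]) if len(x)])
E
```

```text
3.6083 [ 0.52549906 -0.12196291  0.22997606]
-0.00012769392638967147
2797 0.04226449154573875 ((0.5217574238777161, -0.12043721973896027), (0.038045018911361694, 0.14439889788627625), 10.309292793273926)
(array([  0,   0,   0,   5, 175, 211, 220, 227, 212, 231,  47,  24,  18,
        24,  24,  18,  36, 230, 216, 223, 227, 213, 193,  23,   0,   0,
         0,   0,   0,   0]), array([-3.00000000e-02, -2.80000000e-02, -2.60000000e-02, -2.40000000e-02,
       -2.20000000e-02, -2.00000000e-02, -1.80000000e-02, -1.60000000e-02,
       -1.40000000e-02, -1.20000000e-02, -1.00000000e-02, -8.00000000e-03,
       -6.00000000e-03, -4.00000000e-03, -2.00000000e-03,  2.77555756e-17,
        2.00000000e-03,  4.00000000e-03,  6.00000000e-03,  8.00000000e-03,
        1.00000000e-02,  1.20000000e-02,  1.40000000e-02,  1.60000000e-02,
        1.80000000e-02,  2.00000000e-02,  2.20000000e-02,  2.40000000e-02,
        2.60000000e-02,  2.80000000e-02,  3.00000000e-02]))
-0.06 [[-0.0205, -0.0155, -0.0096], [0.0047, 0.0106, 0.0155]]
-0.04 [[-0.0214, -0.0155, -0.0096], [0.0046, 0.0104, 0.0164]]
-0.02 [[-0.0211, -0.0157, -0.0106], [0.0044, 0.0102, 0.0161]]
0.0 [[-0.0208, -0.0161, -0.0105], [0.0043, 0.01, 0.0158]]
0.02 [[-0.0217, -0.0159, -0.0103], [0.0042, 0.0097, 0.0154]]
0.04 [[-0.0213, -0.0157, -0.0103], [0.004, 0.0095, 0.0151]]
```

View pics/w1.png

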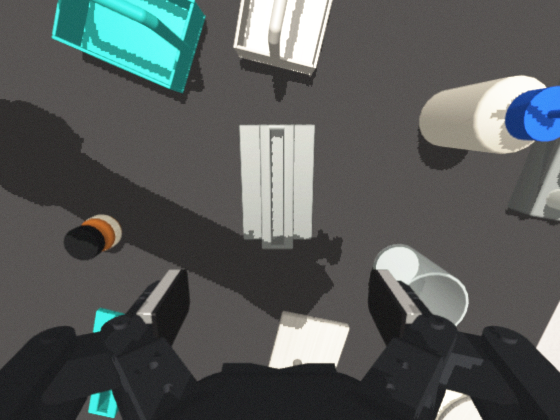

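Wrist view: the rack is at (277,185), with its slot clear at column 277. The beaker is at (420,280), well clear. The wrist camera and the fixed cameras differ by 3 mm across the slot, so I'll turn the tool half a turn and look again, which cancels the hand-eye error.

```bash
python3 - <<'E'
from h import *
from rig import *
movep([.525,-.123,.23],down(np.radians(10),-1)); sleep(.3)
print(sense()['time_s'],sense()['position'])
p,P=wrist()
def fit(P):
    Q=P.reshape(-1,3); Q=Q[~np.isnan(Q).any(1)]; Q=Q[(abs(Q[:,0]-.525)<.08)&(abs(Q[:,1]+.123)<.1)]
    m=(Q[:,2]>.037)&(Q[:,2]<.05); r=cv2.minAreaRect(Q[m,:2].astype(np.float32))
    yaw=np.radians(10.2); e=np.array([np.cos(yaw),np.sin(yaw)]); f=np.array([-e[1],e[0]])
    u=(Q[m,:2]-[.525,-.123])@e; v=(Q[m,:2]-[.525,-.123])@f
    k=abs(v)<.055; u=u[k];v=v[k]; h=np.median(u); h=(u.min()+u.max())/2
    L=u<h-.006; U=u>h+.006
    pl=np.polyfit(v[L],u[L],1);pu=np.polyfit(v[U],u[U],1)
    print(r,np.median(Q[m,2]),'mid u',(pl[1]+pu[1])/2,'dyaw',np.degrees([pl[0],pu[0]]))
fit(np.load('w1.npz')['P']); fit(P); fit(load('scene')[1]); fit(load('top')[1])
E
```

```text
4.4083 [ 0.52500156 -0.12302592  0.23000468]
((0.5217574238777161, -0.12043721973896027), (0.038045018911361694, 0.14439889788627625), 10.309292793273926) 0.04226449154573875 mid u -0.0028459911300467034 dyaw [-0.16657202 -0.16570031]
((0.5217452645301819, -0.12064685672521591), (0.038089875131845474, 0.14410832524299622), 10.363687515258789) 0.04225267828735535 mid u -0.0026409023620633937 dyaw [-0.35409862 -0.39583349]
((0.5245053172111511, -0.12205387651920319), (0.04177672043442726, 0.14532090723514557), 10.07415771484375) 0.041641932669955195 mid u 0.0005903196049054128 dyaw [-0.05667987 -0.07334943]
((0.5252715349197388, -0.1239817813038826), (0.03814540058374405, 0.14477388560771942), 10.318041801452637) 0.04317777822478541 mid u -0.00017162616076824705 dyaw [-0.17788558 -0.01979162]
```

```bash
python3 - <<'E'
from h import *
from rig import *
s=sense(); print(np.round(s['joint_pos'],3),np.round(s['tcp_rot'],3).tolist())
for k in (1,-1): print(k,inverse_kinematics([.525,-.123,.23],down(np.radians(10.3),k)))
E
```

```text
[-0.542  0.304  0.868  1.878 -0.262  1.079  0.604] [[-0.174, 0.985, 0.0], [0.985, 0.174, -0.0], [-0.0, 0.0, -1.0]]
1 [-0.54118467  0.30332847  0.86727584  1.8777634  -0.26142702  1.07859011
  0.60849835]
-1 [-0.70392595  0.39012628  1.1233848   1.88385088 -0.3920704   1.11368053
 -2.39306234]
```

```bash
python3 - <<'E'
from h import *
from rig import *
move_joints(inverse_kinematics([.525,-.123,.23],down(np.radians(10.3),-1))); sleep(.3)
s=sense();print(s['time_s'],s['position'],np.round(s['tcp_rot'],3).tolist())
p,P=wrist(); np.savez('w2.npz',p=p,P=P)
Q=P.reshape(-1,3); Q=Q[~np.isnan(Q).any(1)]; 
B=Q[(abs(Q[:,0]-.5)<.03)&(abs(Q[:,1]-.07)<.08)&(Q[:,2]>.115)]
print('bar',len(B), len(B) and cv2.minAreaRect(B[:,:2].astype(np.float32)))
H=Q[(Q[:,2]>.25)]; print('hook',len(H))
Q=Q[(abs(Q[:,0]-.525)<.08)&(abs(Q[:,1]+.123)<.1)]
m=(Q[:,2]>.037)&(Q[:,2]<.05); print(cv2.minAreaRect(Q[m,:2].astype(np.float32)),np.median(Q[m,2]))
E
```

```text
7.2917 [ 0.52499387 -0.12301251  0.22999257] [[0.179, -0.984, -0.0], [-0.984, -0.179, 0.0], [-0.0, 0.0, -1.0]]
bar 349 ((0.4962608218193054, 0.02473442070186138), (0.035468339920043945, 0.010065793059766293), 87.0582275390625)
hook 45104
((0.5213591456413269, -0.12089672684669495), (0.03800688683986664, 0.1439523845911026), 10.366427421569824) 0.04217510743411984
```

```bash
cat >> h.py <<'E'
tyaw=np.radians(26.4); te=np.array([np.cos(tyaw),np.sin(tyaw),0]); A=np.radians(55)
tx=np.cos(A)*te-np.array([0,0,np.sin(A)]); tn=np.sin(A)*te+np.array([0,0,np.cos(A)]); ty=np.cross(tn,tx)
RT=Rtool(tx,tn)
E
python3 - <<'E'
from h import *
from rig import *
F=np.array([.533,.3515,.0805])  # upper face centre
move_l([.45,0,.33],feed=.4)
G=F-.0045*tn-.052*tx
movep(G-.09*tx+[0,0,.06],RT); command_gripper(.05,60); move_l(G-.09*tx,feed=.2); sleep(.2)
s=sense();print(s['time_s'],s['position'],G-.09*tx,np.round(s['joint_pos'],2),np.round(s['tcp_rot'].T@RT if hasattr(s['tcp_rot'],'T') else 0,2).tolist())
p,P=wrist(); np.savez('w3.npz',p=p,P=P); cv2.imwrite('pics/w3.png',p[...,::-1])
Q=P.reshape(-1,3); Q=Q[~np.isnan(Q).any(1)]
w=Q-F; a,b,c=w@tx,w@ty,w@tn
m=(abs(c)<.008)&(abs(a)<.055)&(abs(b)<.055); cc,nn,sd=plane(Q[m]); print('plane',m.sum(),np.degrees(np.arctan2(nn[1],nn[0])),np.degrees(np.arccos(nn[2])),sd,'offset',np.median(c[m]))
m=(abs((Q-cc)@nn)<.003)&(abs(a)<.09)&(abs(b)<.08); print('a',np.percentile(a[m],[.3,50,99.7]),'b',np.percentile(b[m],[.3,99.7]))
E
```

```text
Traceback (most recent call last):
rig.Unreachable: the arm cannot follow that straight line within its joint ranges
```

```bash
cat > t.py <<'E'
from h import *
from rig import *
F=np.array([.533,.3515,.0805])  # upper face centre
movep([.47,.03,.34],down(np.radians(15),1))
G=F-.0045*tn-.052*tx
movep(G-.09*tx+[0,0,.06],RT); command_gripper(.05,60); move_l(G-.09*tx,feed=.2); sleep(.2)
s=sense();print(s['time_s'],s['position'],G-.09*tx,np.round(s['joint_pos'],2),np.round(s['tcp_rot'].T@RT,2).tolist())
p,P=wrist(); np.savez('w3.npz',p=p,P=P); cv2.imwrite('pics/w3.png',p[...,::-1])
Q=P.reshape(-1,3); Q=Q[~np.isnan(Q).any(1)]
w=Q-F; a,b,c=w@tx,w@ty,w@tn
m=(abs(c)<.008)&(abs(a)<.055)&(abs(b)<.055); cc,nn,sd=plane(Q[m]); print('plane',m.sum(),np.degrees(np.arctan2(nn[1],nn[0])),np.degrees(np.arccos(nn[2])),sd,'offset',np.median(c[m]))
m=(abs((Q-cc)@nn)<.003)&(abs(a)<.09)&(abs(b)<.08); print('a',np.percentile(a[m],[.3,50,99.7]),'b',np.percentile(b[m],[.3,99.7]))
E
python3 t.py
```

```text
11.65 [0.45738726 0.3140243  0.19556334] [0.45674444 0.31364641 0.1942385 ] [ 0.05  0.16 -0.89  2.25  1.05  0.37 -1.25] [[1.0, 0.0, 0.0], [-0.0, 1.0, -0.0], [-0.0, 0.0, 1.0]]
plane 0 0.0 0.0 nan offset nanh.py:10: RuntimeWarning: Mean of empty slice.
  c=P.mean(0); n=np.linalg.svd(P-c)[2][2]; return c,n*np.sign(n[2]), np.std((P-c)@n)
  ret = um.true_divide(
  ret = _var(a, axis=axis, dtype=dtype, out=out, ddof=ddof,
  arrmean = um.true_divide(arrmean, div, out=arrmean,
  ret = ret.dtype.type(ret / rcount)
  return _methods._mean(a, axis=axis, dtype=dtype,
  ret = ret.dtype.type(ret / rcount)
Traceback (most recent call last):
  File "t.py", line 12, in <module>
    m=(abs((Q-cc)@nn)<.003)&(abs(a)<.09)&(abs(b)<.08); print('a',np.percentile(a[m],[.3,50,99.7]),'b',np.percentile(b[m],[.3,99.7]))
                                                                 ~~~~~~~~~~~~~^^^^^^^^^^^^^^^^^^^
IndexError: index -1 is out of bounds for axis 0 with size 0
```

View pics/w3.png

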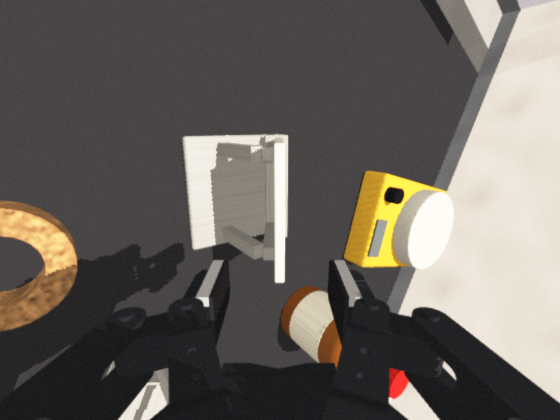

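The wrist view looks along the tile. Its top edge is the white strip at columns 275–285, rows 138–282, and it sits between the fingers (215 and 345). I'll measure that strip.

```bash
python3 - <<'E'
from h import *
from rig import sense
s=sense(); print(s['time_s'],s['position'])
z=np.load('w3.npz'); P=z['P']; F=np.array([.533,.3515,.0805])
S=P[130:290,268:295].reshape(-1,3); S=S[~np.isnan(S).any(1)]; w=S-F; a,b,c=w@tx,w@ty,w@tn
m=(abs(a+.06)<.008); print(m.sum(),np.median(a[m])); print('c',np.percentile(c[m],[2,50,98]),'b',np.percentile(b[m],[1,99]))
print('slope deg',np.degrees(np.polyfit(b[m],c[m],1)[0]))
E
```

```text
11.7 [0.45732172 0.31387488 0.19539929]
1526 -0.05810924380294893
c [-0.00770675 -0.00349967  0.00080041] b [-0.05616794  0.0605993 ]
slope deg -0.1214183291873774
```

```bash
python3 - <<'E'
from h import *
from rig import *
F=np.array([.533,.3515,.0805])+.001*tn+.0019*tx+.002*ty
G=F-.0045*tn-.052*tx
move_l(G,feed=.12); sleep(.2); s=sense(); print(s['position']-G,s['wrist_force'])
command_gripper(0.0,60); s=sense(); print(s['time_s'],s['finger_gap'],s['gripper_force'],s['wrist_force'])
move_l(G+[0,0,.02],feed=.08); s=sense(); print(s['finger_gap'],s['gripper_force'],s['wrist_force'])
move_l(G+[0,0,.2],feed=.2)
s=sense(); print(s['time_s'],s['position'],s['finger_gap'],s['gripper_force'],s['wrist_force'])
E
```

```text
[ 6.79030579e-05 -4.80893661e-05  7.52267210e-04] [-0.15085476 -0.60183743 -0.98844719]
13.35 5.3998613911301596e-05 0.0 [0.72452312 1.22145372 0.34978648]
0.00015830320302152916 0.0 [ 0.03085087  0.10498264 -0.73129615]
14.85 [0.50338076 0.33848668 0.31803862] -0.00043470376820733454 0.0 [ 0.11873955 -0.11274759  0.23085324]
```

```bash
python3 - <<'E'
from h import *
from rig import *
for n in ('wrist','scene'):
    p,d=camera(n); 
    if n=='wrist': a=p
    else: b=p[150:310,330:530]
b=cv2.resize(b,(450,360)); a=cv2.resize(a,(340,255)); o=np.zeros((360,790,3),np.uint8); o[:255,:340]=a; o[:,340:]=b
cv2.imwrite('pics/m1.png',o[...,::-1])
E
```

```text
(no output)
```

View pics/m1.png

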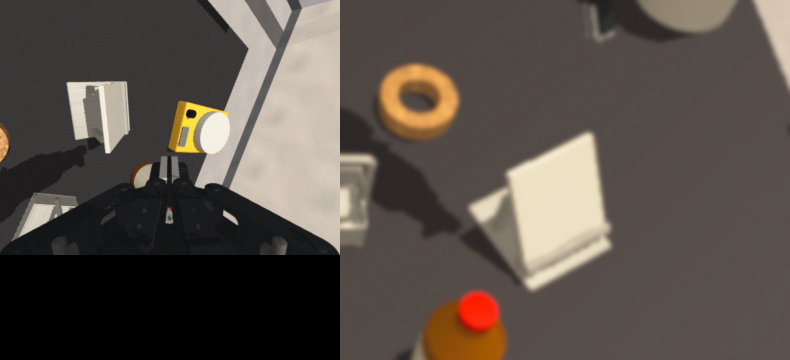

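The gripper closed on nothing, and the tile is still on the easel (crop 558,205). I'll check whether the tile moved and where the fingertips really are.

```bash
python3 - <<'E'
from h import *
from rig import *
s=sense(); T=np.array(s['position']); R=np.array(s['tcp_rot'])
F=np.array([.533,.3515,.0805])
def tile(Q,lab):
    w=Q-F-[.003,-.002,.001]*(lab!='wrist'); a,b,c=w@tx,w@ty,w@tn
    m=(abs(c)<.012)&(abs(a)<.045)&(abs(b)<.045); cc,nn,sd=plane(Q[m])
    print(lab,'tile n',m.sum(),'yaw',np.degrees(np.arctan2(nn[1],nn[0])),'pol',np.degrees(np.arccos(nn[2])),sd,'c',np.median(c[m]), end=' ')
    m=(abs((Q-cc)@nn)<.003)&(abs(a)<.09)&(abs(b)<.08); print('a',np.percentile(a[m],[.5,99.5]),'b',np.percentile(b[m],[.5,99.5]))
for n in ('scene','top'): tile(load(n)[1].reshape(-1,3)[~np.isnan(load(n)[1].reshape(-1,3)).any(1)],n+' old')
for n in ('scene','top','wrist'):
    if n=='wrist': p,P=wrist()
    else:
        p,d=camera(n); c=camera_params(n); P=cloud(d,c['K'],c['dist'],c['position'],c['rotation'])
    Q=P.reshape(-1,3); Q=Q[~np.isnan(Q).any(1)]
    tile(Q,n)
    L=(Q-T)@R; m=(abs(L[:,0])<.03)&(abs(L[:,1])<.06)&(L[:,2]>-.05)&(L[:,2]<.06); L=L[m]
    print(n,'tip pts',len(L),'z',np.percentile(L[:,2],[50,98,100]) if len(L) else '')
    k=L[:,2]>.012; print('  near tip x',np.percentile(L[k,0],[2,50,98]),'y',np.percentile(L[k,1],[2,50,98])) if k.sum() else 0
E
```

```text
scene old tile n 854 yaw 26.83428495331482 pol 54.61039681203837 0.0016946269411103833 c 0.0003511305866757355 a [-0.05848052  0.08931807] b [-0.05990715  0.06056176]
top old tile n 337 yaw 26.20977890524858 pol 54.804682978922294 0.0013567236158527093 c 0.0002886643708625094 a [-0.06155254  0.08960081] b [-0.05995408  0.05887683]
scene tile n 863 yaw 26.75682993255406 pol 54.82483519979829 0.0017121292191393813 c 0.00031266256016522774 a [-0.05852006  0.08947747] b [-0.06015156  0.06045511]
scene tip pts 208 z [-0.0325513  -0.01405847 -0.01114146]
top tile n 336 yaw 26.612506499328518 pol 54.91549420535722 0.0013432629612982936 c 0.0005003667672839131 a [-0.0612573   0.08961351] b [-0.05991116  0.05805209]
top tip pts 27 z [-0.03251982 -0.01529504 -0.01240424]Traceback (most recent call last):
  File "<stdin>", line 16, in <module>
  File "<stdin>", line 6, in tile
ValueError: operands could not be broadcast together with shapes (234228,3) (0,)
```

The fixed cameras put the fingertips about 12 mm behind the reported TCP, not 25 mm ahead of it. That explains the miss. I'll confirm with the wrist depth before relying on a corrected tool length.

```bash
python3 - <<'E'
from h import *
from rig import *
s=sense(); T=np.array(s['position']); R=np.array(s['tcp_rot']); print(s['time_s'],s['finger_gap'])
for n in ('wrist','scene','top'):
    if n=='wrist': p,P=wrist()
    else:
        p,d=camera(n); c=camera_params(n); P=cloud(d,c['K'],c['dist'],c['position'],c['rotation'])
    L=((P-T)@R).reshape(-1,3); L=L[~np.isnan(L).any(1)]
    m=(abs(L[:,0])<.06)&(abs(L[:,1])<.07)&(L[:,2]>-.12)&(L[:,2]<.08); L=L[m]
    for lo in np.arange(-.07,.06,.008):
        k=(L[:,2]>=lo)&(L[:,2]<lo+.008)
        if k.sum(): print(n,round(lo,3),k.sum(),'x',np.percentile(L[k,0],[2,98]).round(3),'y',np.percentile(L[k,1],[2,50,98]).round(3))
z=np.load('w3.npz')
E
```

```text
15.1 -2.2776250778775763e-05
wrist -0.07 4033 x [-0.007  0.015] y [-0.036 -0.004  0.033]
wrist -0.062 1571 x [-0.006  0.015] y [-0.028  0.001  0.026]
wrist -0.054 740 x [-0.009  0.013] y [-0.009 -0.001  0.007]
wrist -0.046 548 x [0.008 0.013] y [-0.014 -0.001  0.012]
wrist -0.038 499 x [0.008 0.013] y [-0.014 -0.001  0.012]
wrist -0.03 427 x [0.008 0.013] y [-0.014 -0.001  0.012]
wrist -0.022 144 x [0.008 0.013] y [-0.012 -0.001  0.01 ]
scene -0.07 117 x [-0.016  0.009] y [-0.035  0.006  0.037]
scene -0.062 62 x [-0.016  0.008] y [-0.027  0.006  0.032]
scene -0.054 37 x [-0.014  0.003] y [-0.011  0.008  0.016]
scene -0.046 45 x [-0.014  0.006] y [-0.006  0.009  0.016]
scene -0.038 53 x [-0.015  0.005] y [-0.013  0.009  0.016]
scene -0.03 42 x [-0.014  0.005] y [-0.007  0.01   0.015]
scene -0.022 32 x [-0.014  0.004] y [-0.004  0.007  0.014]
scene -0.014 9 x [-0.011  0.008] y [-0.006  0.006  0.008]
top -0.07 29 x [-0.015  0.002] y [-0.006  0.019  0.037]
top -0.062 11 x [-0.016 -0.009] y [-0.011  0.006  0.015]
top -0.054 4 x [-0.014 -0.01 ] y [-0.003  0.004  0.011]
top -0.046 3 x [-0.014 -0.01 ] y [0.001 0.003 0.01 ]
top -0.038 8 x [-0.014 -0.009] y [-0.003  0.007  0.014]
top -0.03 7 x [-0.014 -0.009] y [-0.005  0.008  0.01 ]
top -0.022 6 x [-0.014 -0.008] y [-0.004  0.004  0.012]
```

Confirmed: the wrist depth puts the closed fingertips at tool z ≈ −0.016 m and the scene camera at −0.012 m. The real grasp point is therefore about 34 mm behind the reported TCP, and it is centred laterally. I'll grasp again with that correction.

```bash
cat >> h.py <<'E'
OFF=-.034   # real grasp point along tool z from reported TCP (measured)
E
python3 - <<'E'
from h import *
from rig import *
F=np.array([.533,.3515,.0805])
M=F-.0035*tn+.002*ty           # mid-thickness, tile centre line
G=M+(-.058+.015-OFF)*tx
command_gripper(.05,60)
movep(G-.10*tx,RT); move_l(G,feed=.12); sleep(.2); s=sense(); print(s['time_s'],s['position']-G,s['wrist_force'])
command_gripper(0.0,60); s=sense(); print(s['time_s'],s['finger_gap'],s['gripper_force'],s['wrist_force'])
if s['finger_gap']>.005:
    move_l(G+[0,0,.02],feed=.06); s=sense(); print(s['finger_gap'],s['gripper_force'],s['wrist_force'])
    move_l(G+[0,0,.2],feed=.2)
    s=sense(); print(s['time_s'],s['position'],s['finger_gap'],s['gripper_force'],s['wrist_force'])
E
```

```text
17.7333 [1.11851223e-04 7.12711710e-05 8.31500780e-04] [ 0.00792757 -0.57624235 -0.20031685]
18.1833 0.008199056477486363 58.714755177497864 [-0.53597106 -1.13078962  4.31955508]
0.008298904805277892 58.80410134792328 [ 0.45675981  0.80463694 -2.55020544]
19.775 [0.52438086 0.34881478 0.28417325] 0.007812485681847665 58.81807565689087 [-0.19364999  0.49553481 -2.53124883]
```

Gripped: gap 8 mm, 59 N, and the weight shows on the wrist. Now I'll carry it over the rack and check tile against slot within single views.

```bash
python3 - <<'E'
from h import *
from rig import *
Y=np.radians(10.35); C=np.array([.5215,-.1207])
move_l([.50,.33,.33],feed=.2)
movep([.47,.1,.34],down(np.radians(18)))
movep([*C,.30],down(Y)); move_l([*C,.17],feed=.15); sleep(.4)
s=sense(); T=np.array(s['position']); R=np.array(s['tcp_rot']); print(s['time_s'],T,s['finger_gap'],np.round(R,3).tolist())
e=np.array([np.cos(Y),np.sin(Y)]); f=np.array([-e[1],e[0]])
o=[]
for n in ('wrist','scene','top'):
    if n=='wrist': p,P=wrist()
    else:
        p,d=camera(n); c=camera_params(n); P=cloud(d,c['K'],c['dist'],c['position'],c['rotation'])
    o.append(p); Q=P.reshape(-1,3); Q=Q[~np.isnan(Q).any(1)]
    w=Q[:,:2]-C; u,v,z=w@e,w@f,Q[:,2]
    m=(abs(v)<.058)&(abs(u)<.03)&(z>.036)&(z<.05); print(n,'rack u',m.sum(),[np.percentile(u[m&k],[3,97]).round(4).tolist() for k in (u<-.004,u>.004) if (m&k).sum()>5])
    for lo in np.arange(.07,.23,.02):
        m=(abs(v)<.075)&(abs(v)>.02)&(abs(u)<.02)&(z>lo)&(z<lo+.02)
        if m.sum()>8: print('  z',round(lo,2),m.sum(),'u',np.percentile(u[m],[3,50,97]).round(4),'v',np.percentile(v[m],[1,99]).round(4),'slope',np.degrees(np.polyfit(v[m],u[m],1)[0]).round(2),'zmin',z[m].min().round(4))
b=cv2.resize(o[1][170:300,180:320],(420,390)); a=cv2.resize(o[0],(370,278)); I=np.zeros((390,790,3),np.uint8); I[:278,:370]=a; I[:,370:]=b
cv2.imwrite('pics/r1.png',I[...,::-1])
E
```

```text
23.425 [ 0.52158801 -0.12078883  0.17026522] 0.008274782106988331 [[-0.179, 0.984, 0.0], [0.984, 0.179, -0.0], [-0.0, 0.0, -1.0]]
wrist rack u 1891 [[-0.0185, -0.0088], [0.0085, 0.0188]]
  z 0.09 11 u [-0.0041 -0.0008  0.0026] v [0.0588 0.0592] slope 4.73 zmin 0.1023
  z 0.11 26 u [-0.0048 -0.0008  0.0031] v [0.0584 0.0591] slope -115.23 zmin 0.1115
  z 0.13 41 u [-0.005  -0.0009  0.0028] v [0.0583 0.0592] slope -51.09 zmin 0.1319
  z 0.15 54 u [-0.0051 -0.0009  0.0029] v [0.0578 0.0592] slope 35.32 zmin 0.1517
  z 0.17 80 u [-0.005  -0.001   0.0027] v [0.0582 0.0592] slope -22.88 zmin 0.1701
  z 0.19 125 u [-0.0051 -0.001   0.0028] v [0.0577 0.0592] slope -52.09 zmin 0.19
  z 0.21 2712 u [-0.0054 -0.0013  0.0029] v [-0.025  0.059] slope -0.06 zmin 0.2103
scene rack u 424 [[-0.0172, -0.0043], [0.0101, 0.0228]]
  z 0.09 73 u [0.0032 0.0048 0.0066] v [-0.0615  0.0563] slope -0.09 zmin 0.0977
  z 0.11 135 u [0.0029 0.0056 0.0074] v [-0.0621  0.0565] slope 0.35 zmin 0.1101
  z 0.13 137 u [0.003  0.0052 0.0075] v [-0.0621  0.056 ] slope 0.22 zmin 0.1301
  z 0.15 151 u [0.0027 0.0051 0.0075] v [-0.0618  0.055 ] slope -0.01 zmin 0.1501
  z 0.17 150 u [0.0029 0.0049 0.0069] v [-0.0616  0.0554] slope 0.18 zmin 0.1702
  z 0.19 157 u [0.0026 0.005  0.007 ] v [-0.062  0.056] slope -0.14 zmin 0.1901
  z 0.21 170 u [-0.0035  0.0035  0.0068] v [-0.0615  0.0561] slope 0.48 zmin 0.21
top rack u 88 [[-0.0156, -0.0047], [0.0113, 0.0219]]
  z 0.21 30 u [-0.0028  0.0012  0.0058] v [0.0289 0.0552] slope 0.49 zmin 0.2108
```

View pics/r1.png

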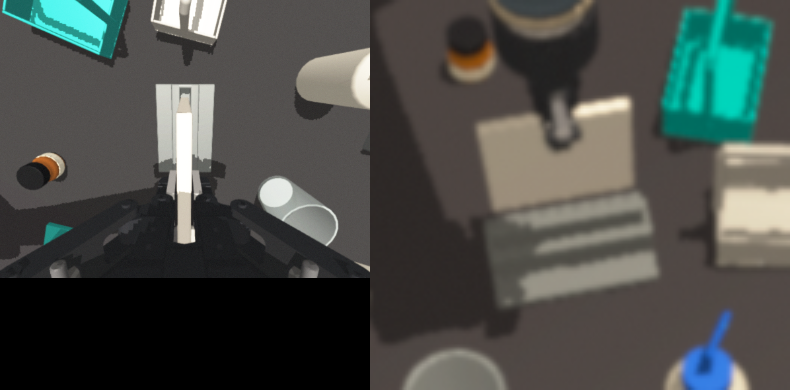

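Tile (wrist 185,150) hangs vertical and square over the slot, about 1.5 mm toward −u in the averaged same-view comparison. I'll shift it by 1.5 mm and lower under force watch.

```bash
python3 - <<'E'
from h import *
from rig import *
Y=np.radians(10.35); e=np.array([np.cos(Y),np.sin(Y)]); f=np.array([-e[1],e[0]]); C=np.array([.5215,-.1207])+.0015*e+.001*f
move_l([*C,.122],down(Y),feed=.1); sleep(.3)
h=move_l([*C,.095],feed=.04,until_force=5); s=sense(); print(h,s['time_s'],s['position'],s['wrist_force'])
if not h:
    h=move_l([*C,.072],feed=.03,until_force=5); s=sense(); print(h,s['time_s'],s['position'],s['wrist_force'],s['finger_gap'])
E
```

```text
False 25.3333 [ 0.52301654 -0.11938843  0.09511011] [-0.23101068  0.088096   -2.69782096]
True 25.8583 [ 0.52321518 -0.11947482  0.08119933] [-0.18635786  0.76068605  3.97778622] 0.008353330884129345
```

```bash
python3 - <<'E'
from h import *
from rig import *
Y=np.radians(10.35)
s=sense(); T=np.array(s['position'])
command_gripper(.03); sleep(.2); move_l([T[0],T[1],.25],feed=.2)
command_gripper(.06)
Yb=np.radians(-2.8)
movep([.4987,.10,.20],down(Yb)); sleep(.3); s=sense(); print(s['time_s'],s['position'])
p,P=wrist(); cv2.imwrite('pics/b1.png',p[...,::-1]); Q=P.reshape(-1,3); Q=Q[~np.isnan(Q).any(1)]
k=(abs(Q[:,0]-.5)<.08)&(abs(Q[:,1]-.07)<.08)
B=Q[k&(Q[:,2]>.115)&(Q[:,2]<.14)]; print('bar',len(B),cv2.minAreaRect(B[:,:2].astype(np.float32)),B[:,2].max(),'lo/hi y',np.percentile(B[:,1],[1,99]))
B=Q[k&(Q[:,2]>.038)&(Q[:,2]<.052)]; print('rim',cv2.minAreaRect(B[:,:2].astype(np.float32)))
p,d=camera('scene'); c=camera_params('scene'); P=cloud(d,c['K'],c['dist'],c['position'],c['rotation']); Q=P.reshape(-1,3)
Q=Q[~np.isnan(Q).any(1)]; e=np.array([np.cos(Y),np.sin(Y)]); w=Q[:,:2]-[.5245,-.1221]; u=w@e; v=w@[-e[1],e[0]]
m=(abs(u)<.03)&(abs(v)<.08)&(Q[:,2]>.055)&(Q[:,2]<.16); q=np.c_[u,v,Q[:,2]][m]; cc,nn,sd=plane(q); print('tile',m.sum(),cc,nn,'z',np.percentile(q[:,2],[1,99.5]),'v',np.percentile(q[:,1],[1,99]))
E
```

```text
29.0083 [0.49915204 0.09888772 0.20006953]
bar 1760 ((0.49951171875, 0.0764177143573761), (0.12322991341352463, 0.009597230702638626), 87.05340576171875) 0.13098081653264934 lo/hi y [0.0175434 0.1366085]
rim ((0.49939894676208496, 0.07578372210264206), (0.12481533735990524, 0.0851156935095787), 87.08895874023438)
tile 842 [ 0.00416275 -0.00076147  0.09880788] [ 0.99946929 -0.00157164  0.03253705] z [0.05546715 0.13207137] v [-0.05887741  0.0580347 ]
```

View pics/b1.png

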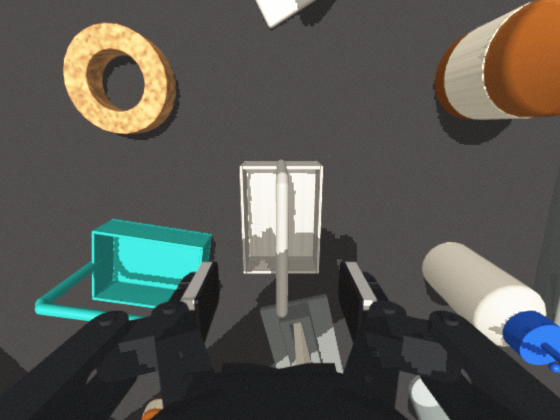

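The tile is seated: top at 0.13 m and within 2° of vertical. The bar runs down columns 277–287, rows 163–315, and has nothing around it. Allowing for the uprights seen from each side, the basket centre is (0.4993, 0.0725). I'll grip 28 mm to the +y side of the bar's middle so the middle is free for the hook.

```bash
python3 - <<'E'
from h import *
from rig import *
Yb=np.radians(-2.95); g=np.array([.5007,.1005]); z=.125+OFF
move_l([*g,z],down(Yb),feed=.12); sleep(.2); s=sense(); print(s['position'],s['wrist_force'])
command_gripper(0,110); s=sense(); print(s['time_s'],s['finger_gap'],s['gripper_force'])
if s['finger_gap']>.005:
    move_l([*g,z+.03],feed=.08); move_l([*g,.295],feed=.2); s=sense(); print(s['time_s'],s['finger_gap'],s['wrist_force'],s['ft_torque'])
    movep([.375,-.345,.295],down(Yb)); sleep(.4)
    s=sense(); T=np.array(s['position']); print(s['time_s'],T,s['finger_gap'],s['gripper_force'])
    for n in ('wrist','scene','top'):
        if n=='wrist': p,P=wrist(); a=p
        else:
            p,d=camera(n); c=camera_params(n); P=cloud(d,c['K'],c['dist'],c['position'],c['rotation'])
            if n=='scene': b=p
        np.savez('k_'+n+'.npz',P=P,p=p)
        Q=P.reshape(-1,3); Q=Q[~np.isnan(Q).any(1)]
        k=(abs(Q[:,0]-T[0])<.03)&(Q[:,1]>-.46)&(Q[:,1]<-.28)&(Q[:,2]>.315)&(Q[:,2]<.345); B=Q[k]
        B=B[abs(B[:,1]-T[1])>.016]
        if len(B)>5: print(n,'bar',len(B),'y',np.percentile(B[:,1],[1,99]),'x',np.percentile(B[:,0],[2,50,98]),'slope xy,zy',np.polyfit(B[:,1],B[:,0],1)[0],np.polyfit(B[:,1],B[:,2],1)[0],'ztop',np.percentile(B[:,2],97))
        H=Q[(Q[:,0]>.47)&(Q[:,0]<.62)&(abs(Q[:,1]+.375)<.025)&(Q[:,2]>.255)&(Q[:,2]<.31)]
        for x in np.arange(.48,.61,.012):
            h=H[abs(H[:,0]-x)<.006]
            if len(h)>2: print('  hook x',round(x,3),len(h),'y',np.median(h[:,1]).round(4),'z',np.percentile(h[:,2],95).round(4))
    b=cv2.resize(b[120:310,90:330],(460,364)); a=cv2.resize(a,(330,248)); I=np.zeros((364,790,3),np.uint8); I[:248,:330]=a; I[:,330:]=b
    cv2.imwrite('pics/k1.png',I[...,::-1])
E
```

```text
[0.50113557 0.10053499 0.09162764] [-0.66122248  0.33299921  0.72637541]
30.9167 0.006615141087191743 107.4009382724762
32.4583 0.006677978778557294 [-0.1897938   0.63273599 -3.88208507] [ 0.0905631  -0.02199882 -0.02846673]
34.55 [ 0.37521588 -0.34477532  0.2950478 ] 0.006504248949347476 107.3439610004425
wrist bar 1991 y [-0.38026165 -0.30726677] x [0.36847701 0.37432808 0.37980345] slope xy,zy 0.047660511552733896 -0.06648086425351273 ztop 0.334037234024522
  hook x 0.48 210 y -0.3709 z 0.3016
  hook x 0.492 258 y -0.3694 z 0.3003
  hook x 0.504 170 y -0.3706 z 0.2779
  hook x 0.516 244 y -0.3724 z 0.2728
  hook x 0.528 347 y -0.3729 z 0.2795
  hook x 0.54 278 y -0.373 z 0.2835
scene bar 134 y [-0.43363521 -0.30880014] x [0.37003096 0.3770236  0.3832971 ] slope xy,zy 0.04784117440448003 -0.009933552019377592 ztop 0.33416646526026
  hook x 0.492 34 y -0.3718 z 0.2997
  hook x 0.504 22 y -0.3729 z 0.2826
  hook x 0.516 13 y -0.3744 z 0.273
  hook x 0.528 10 y -0.3728 z 0.2765
  hook x 0.54 16 y -0.3733 z 0.2835
  hook x 0.552 17 y -0.3746 z 0.2847
  hook x 0.564 20 y -0.3757 z 0.2847
  hook x 0.576 16 y -0.3764 z 0.2841
  hook x 0.588 17 y -0.3761 z 0.2877
  hook x 0.6 75 y -0.3754 z 0.2903
top bar 33 y [-0.328511   -0.31073088] x [0.3742107  0.37919594 0.3830497 ] slope xy,zy 0.009589669189532564 -0.6723068117091462 ztop 0.33703825861927106
  hook x 0.492 14 y -0.3733 z 0.3003
  hook x 0.504 12 y -0.3747 z 0.2836
  hook x 0.516 12 y -0.375 z 0.2764
  hook x 0.528 11 y -0.3762 z 0.2783
  hook x 0.54 15 y -0.3764 z 0.2864
  hook x 0.552 12 y -0.3769 z 0.2866
  hook x 0.564 12 y -0.3774 z 0.2867
  hook x 0.576 13 y -0.3779 z 0.289
  hook x 0.588 13 y -0.3799 z 0.2871
  hook x 0.6 33 y -0.3757 z 0.2924
```

View pics/k1.png

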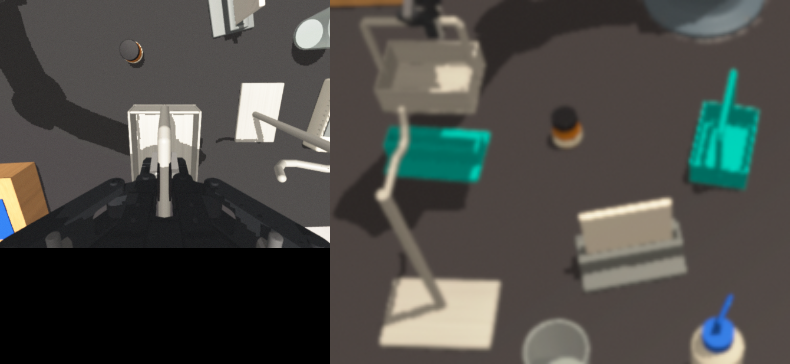

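The basket hangs level from the gripper at composite (430,75), with the hook tip ahead at (402,110). From the wrist view the hook seat is at (0.514, −0.372). At this height there is 22 mm over the tip and 15 mm under the hook, so I'll go in along +x and lower.

```bash
python3 - <<'E'
from h import *
from rig import *
move_l([.40,-.3442,.292],feed=.12)
h=move_l([.516,-.3442,.292],feed=.1,until_force=5); s=sense(); print(h,s['time_s'],s['position'],s['wrist_force'])
if not h:
    move_l([.516,-.3442,.25],feed=.08); sleep(.2); s=sense(); print(s['wrist_force'])
    h=move_l([.516,-.3442,.236],feed=.03,until_force=2); sleep(.2); s=sense(); print(h,s['time_s'],s['position'],s['wrist_force'],s['ft_torque'],s['finger_gap'])
E
```

```text
False 36.3667 [ 0.51536685 -0.34451415  0.2920613 ] [ 0.79315646  0.12693405 -4.01000719]
[-0.00335139 -0.27324001 -3.01040565]
True 37.7917 [ 0.51635477 -0.34419681  0.24210031] [ 2.40321037 -0.52046614  4.70218796] [-0.22045365 -0.32722977  0.03980081] 0.007039370065722698
```

```bash
python3 - <<'E'
from h import *
from rig import *
command_gripper(.014,20); sleep(.3); command_gripper(.04); sleep(.8)
T=np.array(sense()['position']); move_l([T[0],T[1],.34],feed=.12); movep([.38,-.2,.36],down(np.radians(-3))); sleep(.5)
print(sense()['time_s'])
pics=[]
for i in range(2):
    p,d=camera('scene'); c=camera_params('scene'); P=cloud(d,c['K'],c['dist'],c['position'],c['rotation']); Q=P.reshape(-1,3); Q=Q[~np.isnan(Q).any(1)]
    B=Q[(abs(Q[:,0]-.516)<.025)&(abs(Q[:,1]+.374)<.08)&(Q[:,2]>.262)&(Q[:,2]<.30)]; B=B[abs(B[:,1]+.374)>.012]
    print(len(B),'x',np.percentile(B[:,0],[2,50,98]),'y',np.percentile(B[:,1],[1,99]),'z',np.percentile(B[:,2],[50,98]),'zy',np.polyfit(B[:,1],B[:,2],1)[0]); sleep(.4)
cv2.imwrite('pics/f1.png',cv2.resize(p[130:310,80:360],(784,504))[...,::-1])
E
```

```text
41.7833
213 x [0.51127274 0.51800896 0.52284759] y [-0.43431439 -0.30874271] z [0.27817051 0.28245583] zy -0.015249212069247
208 x [0.51136539 0.51769387 0.52318633] y [-0.43439497 -0.30916689] z [0.27818936 0.28210755] zy -0.018659724884042623
```

View pics/f1.png

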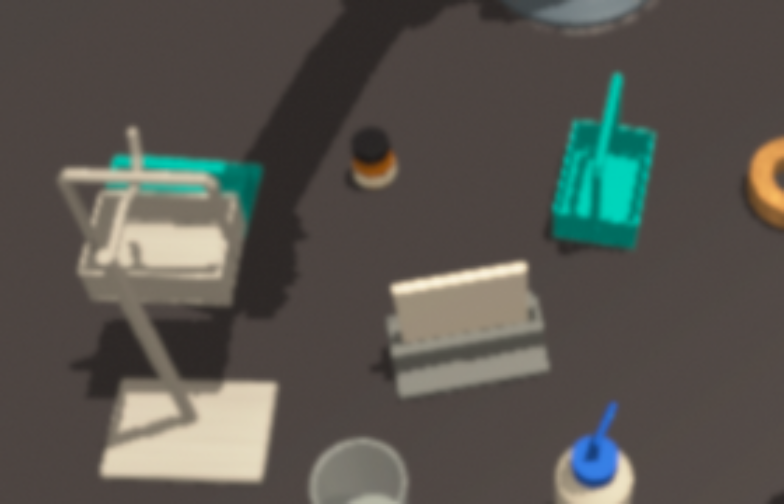

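The picture shows the basket hanging level by its middle, with the bar across the hook at (135,178). The tile stands in the grey rack at (462,305). Two pictures 0.4 s apart agree, so nothing is moving and the arm is clear. I'm handing it in.

```bash
python3 -c "
from rig import *
sleep(1.0); print(finish_job(), sense()['time_s'])"
```

```text
the job is handed in; nothing more can be done
the job is handed in; nothing more can be done
```

The job is handed in at about 43 s of robot time: the last pictures show the tile upright in the grey rack's slot and the basket hanging still and level on the hook, with nothing dropped or knocked; I haven't seen the judge's verdict.

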